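# Fit the matching pulleys to the keyed test shafts

## Robot

A 7-joint arm with a two-finger parallel gripper is mounted at the origin on a cart in front of the work surface, level with it; the furniture and walls round the work are solid. World frame = base frame: x ahead of the robot, y to its left, z up, the work surface at z = 0. Lengths are in m, angles in rad, forces in N, time in s.
With the tool pointing down it reaches from about 0.4 to 0.85 m from the base axis. Payload 10.4 kg.
Tool frame: the origin (TCP) lies at the very end of the fingers, on their centre line; the grasp point (between the pads) lies 19 mm behind it (r.pinch_z is the distance from the TCP to the grasp point, in m); z points along the fingers, y is the line along which they close (so a half turn about z gives the same grasp; the last joint's range is limited). The gripper opens to 87 mm and grips with 3 to 60 N. Pads are 19 mm wide; open, the fingers measure 117 mm over their backs; the gripper's body (75 mm by 190 mm) begins 51 mm behind the grasp point.
Start: joints at [-1.338, 0.332, -0.065, 1.46, 0.022, 1.35, -0.088], TCP at [0.158, 0.605, 0.223] pointing down, gripper open.
Joint ranges: [-2.6, 2.6], [-0.5, 2.12], [-1.47, 1.34], [0.16, 2.42], [-1.27, 4.41], [0.06, 2.06], [-2.6, 2.6]. Speed limits (rad/s): [2.22, 2.22, 2.79, 2.79, 3.14, 3.14, 3.14].

## Interface

Orientations are given as a unit quaternion [x, y, z, w].
In Python, from bench import sensors, vision, r gives the robot as it stands.
- The arm moves only by the shell command python3 -m crank 'ROWS' [OPENING] [FORCE]. ROWS is JSON, a list of rows, each a list of 2 entries, a list of its own where there are three numbers: the shift along the tool's x, y, z normalised to -1 to 1, where 1 is 3 cm, then the turn about the tool's z normalised to -1 to 1, where 1 is 8 degrees. A call has 1 to 12 rows; each row shifts and turns the commanded pose from where the row before left it, along the tool's axes as they then stand; what a row does not reach is not made up. A row lasts 1/8 s, in which the tool goes at most 62.5 mm and 10.7 degrees, less where a joint would pass 70% of its speed; a pose out of reach is approached as far as the arm can. A call with a number of a shift or a turn outside -1 to 1 is refused whole. A call with a gripper value outside its range is refused whole. OPENING is the opening, from 0 (shut) to 1 (fully open), set as the call begins (- or left out, the last holds). The fingers move at their own pace and stop on an object; FORCE is the grip in N (left out, the last holds). Time passes only in rows, so rows that do not move let the fingers close. It gives the time, the measured TCP pose, the force, the opening and the grip force at its end, in the units of the state.
- sensors.read_state(): the state, without advancing time (a new reading comes with each control period).
- vision.camera(name): name is "scene" or "top" or "wrist"; returns the picture (400x640x3 uint8, red, green, blue); there is no depth.
- vision.camera_model(name): a dict with "vertical_fov" (degrees; the focal length in pixels is half the picture's height over the tangent of half this angle, whatever the lens; pixels are square), "cx", "cy" (the principal point, pixels), "dist" ([k1, k2, p1, p2, k3] as OpenCV has them; the pictures are not rectified), "camera_from_world" (4x4, takes a point from world to camera coordinates); the wrist camera has in their place "hand_eye" (4x4, takes a point from camera to tool coordinates, whose origin is the TCP and whose axes are the flange's). Camera axes: x right, y down, z forward; pixel columns grow to the right and rows downward; lengths in m; the calibration is good to about 2 mm. A picture is of the moment at which its call begins: read the wrist's pose just before it. camera_model takes no time and is no camera call.
- r.close_job(): hands the job in; it is judged then, once.
The state is a dict: "time": time; "joint_positions": joint angles; "joint_vel": joint speeds; "joint_torque": joint torques, N m; "ee_pos": TCP position; "eef_rot": TCP orientation; "ft_force": force on the tool from outside, world axes, zero at the start; "torque": the same for the moment, N m; "width": finger opening in m; "grip_force": force on a finger pad.
Only numpy, scipy, OpenCV 4.12 (cv2) and the standard library are available. Lean on these libraries where they do the work, as an engineer would, in place of code of your own. Each camera call takes 0.05 s, during which the arm holds its last target. There are 200 camera calls.

## Task

Raise the test stand's guard flap fully, then swing its prop stay up and back until it is fully set, and leave the guard propped open. Take the orange sleeves off the keyed shafts and put on each shaft the pulley whose two keyways match its keys, seated right down on the shoulder; lay the sleeves and the pulleys that fit neither shaft in the blue tray. Leave the small brush, spanner, chuck key and tape reel where they are.

Things in the scene. Friction and masses are not known exactly. Their poses are not given: they have to be found in the camera images.
- stand_origin (a point): Centre of the underside of the fixed test stand (grey plate 215 x 340 x 6 mm, green cheeks, yellow-framed clear guard flap). x to its back (away from the robot), y left, z up. Shafts at x = -20, y = +70 and -70 mm. Cheeks at y = +-152 mm, 52 mm high in front (x -85 to +10), 104 mm behind (x +10 to +105).
- guard (a joint): The guard flap's hinge along the stand's y axis, at its back: 0 = shut (level, 100 mm above the bench), 1.5 rad = fully open, upright (its stop). Stiff friction hinge: it stays at any angle where it is left, and lifting by the handle takes about 3 N.
- guard_hinge (a point): Middle of the guard's hinge line.
- guard_handle (a point): Middle of the guard's black handle bar: 12 mm thick, 110 mm long along the stand's y axis, 225 mm from the hinge line in the plane of the flap, 48 mm clear beyond the flap's front edge.
- prop (a joint): The prop stay's pivot (axis along the stand's y), on the outer face of the stand's right cheek: 0 = stowed, lying level and pointing forward to the robot; it swings up and back over the pivot; 2.03 rad = set (its stop), tip hooked on the stud at the open guard's edge. Stiff: it stays where it is left.
- prop_pivot (a point): Centre of the circle on which prop_pin moves (the pivot axis, at the pin's y).
- prop_pin (a point): The prop stay's red grip pin at the stay's tip, 133 mm from the pivot: a 10 mm thick, 66 mm long rod along the stand's y axis, sticking out sideways beyond the right cheek; this point lies 47 mm from the stay's plane, 10 mm past the pin's middle towards its free end.
- shaft_opp_seat (a point): Fixed upright test shaft (steel, 20 mm thick) with two brass keys OPPOSITE each other (180 degrees apart). This point: on the axis at the round shoulder (60 mm wide) on which a pulley seats, 24 mm above the bench. The shaft rises 56 mm above it with a tapered tip; the keys (6 mm wide, reaching 15 mm from the axis) rise to 43 mm above it. The keys lie along +x and -x of this frame, z up.
- shaft_sq_seat (a point): The other test shaft, the same but with its two brass keys at a RIGHT ANGLE (90 degrees apart): along +x and +y of this frame. Either shaft may be the left or the right one.
- pulley_opp_c (a point): Aluminium pulley, 0.15 to 0.31 kg, 46 mm high: grooved round flange below (68 mm across, 14 mm high), square boss above it (42 mm across flats, 32 mm high, flats facing x and y). 23 mm bore with two keyways, 9.6 mm wide, reaching 17 mm from the axis, full height. This point: on the axis, 23 mm above its underside; z up. Keyways OPPOSITE: along +x and -x.
- pulley_sq_c (a point): Same pulley as pulley_opp (point and axes too), but with keyways at a RIGHT ANGLE: along +x and +y.
- pulley_odd1_c (a point): Same pulley as pulley_opp (point and axes too), but with keyways 135 degrees apart (along +x, and 135 degrees anticlockwise from it seen from above): fits neither shaft. May be absent.
- pulley_odd2_c (a point): A second pulley just like pulley_odd1. May be absent.
- sleeve_opp_c (a point): Orange plastic protecting sleeve (plain tube 46 mm outside, 35 mm inside, 34 mm high, 60 g) standing on the shoulder round shaft_opp; this point is its centre, half-way up, z along its axis. May be absent.
- sleeve_sq_c (a point): The same kind of sleeve, on shaft_sq. May be absent.
- tray_in (a point): Centre of the inner floor (4 mm above the bench) of the fixed blue parts tray, inside 142 mm along its x and 332 mm along its y, walls 22 mm high above the bench.
- brush: Small brush with a wooden handle (152 mm), a bystander.
- spanner: Open-ended spanner (142 mm), a bystander.
- chuck_key: Grey drill chuck key (70 mm), a bystander.
- tape: Reel of black insulating tape (62 mm across, 20 mm high), a bystander.
There are look-alikes about, which are no part of the job. Leave any red or turquoise look-alike of the part that bears pulley_odd2_c alone.

How it is judged:
On the way, in this order (a step that is already met when the one before it is completed fails the run):
1. the guard flap is raised (over 1.35 rad) (value of joint guard above 1.35 rad), for 0.2 s.
2. the prop stay is set (over 1.85 rad) with the guard still up (value of joint guard above 1.35 rad and value of joint prop above 1.85 rad), for 0.2 s.
At the end, for the whole second after the job is handed in: Guard over 1.35 and prop over 1.85 rad; each matching pulley within 4 mm of its shaft's axis, upright within 0.08 rad, underside within 2.5 mm of the shoulder; all sleeves and misfit pulleys with their centres inside the tray's walls, under 50 mm above its floor (all of step 2 and horizontal distance between pulley_opp_c and shaft_opp_seat below 0.004 m and z of pulley_opp_c in the frame of shaft_opp_seat below 0.0255 m and angle between each of pulley_opp_c, pulley_sq_c's own z axis and vertical below 0.08 rad and horizontal distance between pulley_sq_c and shaft_sq_seat below 0.004 m and z of pulley_sq_c in the frame of shaft_sq_seat below 0.0255 m and x of sleeve_opp_c in the frame of tray_in between -0.071 and 0.071 m and y of sleeve_opp_c in the frame of tray_in between -0.166 and 0.166 m and z of sleeve_opp_c in the frame of tray_in between 0 and 0.05 m and x of sleeve_sq_c in the frame of tray_in between -0.071 and 0.071 m and y of sleeve_sq_c in the frame of tray_in between -0.166 and 0.166 m and z of sleeve_sq_c in the frame of tray_in between 0 and 0.05 m and x of pulley_odd1_c in the frame of tray_in between -0.071 and 0.071 m and y of pulley_odd1_c in the frame of tray_in between -0.166 and 0.166 m and z of pulley_odd1_c in the frame of tray_in between 0 and 0.05 m and x of pulley_odd2_c in the frame of tray_in between -0.071 and 0.071 m and y of pulley_odd2_c in the frame of tray_in between -0.166 and 0.166 m and z of pulley_odd2_c in the frame of tray_in between 0 and 0.05 m); the robot touches nothing.
It fails at once if the small brush is moved by more than 4 cm (distance of brush from where it was at the start of the episode above 0.04 m).
It fails at once if the spanner is moved by more than 4 cm (distance of spanner from where it was at the start of the episode above 0.04 m).
It fails at once if the chuck key is moved by more than 4 cm (distance of chuck_key from where it was at the start of the episode above 0.04 m).
It fails at once if the tape reel is moved by more than 4 cm (distance of tape from where it was at the start of the episode above 0.04 m).
Of sleeve_opp, sleeve_sq only 1 to 2 are there at a start; the rules pass over those that are not, and their reading is None.
Of pulley_odd1, pulley_odd2 only 1 to 2 are there at a start; the rules pass over those that are not, and their reading is None.
At some moment in a run one of pulley_opp, pulley_sq, pulley_odd1, pulley_odd2 may be knocked a few centimetres aside while the robot is not near it.
Once in a run the grip may slacken for a moment while it holds something.
It also fails if it takes over 210 s, if anything falls off the work surface, if the arm or the gripper's body presses on something with over 40 N, if the wrist force passes 120 N, or if a joint passes its speed limit or range.

## Working session

There is one attempt and no reset: what is moved stays moved. The work goes in short steps, Python scripts to look and compute and a shell command to move; the robot and the scene stay as the last step left them, time stands still between calls to the robot, and variables do not carry over. Pictures are saved under pics/ and viewed, at most 18 in all, crops included, and the job is handed in when it is done.

```bash
ls; mkdir -p pics; python3 - <<'E'
from bench import sensors, vision, r
import cv2,json
print(sensors.read_state())
for n in("scene","top"):
    im=vision.camera(n); cv2.imwrite(f"pics/{n}0.png",im[:,:,::-1]); print(n,vision.camera_model(n))
print(vision.camera_model("wrist"), r.pinch_z)
E
```

```text
pics
{'time': 0.0, 'joint_positions': array([-1.33758597,  0.33286175, -0.06471706,  1.46096536,  0.02161925,
        1.34989588, -0.08848158]), 'joint_vel': array([ 2.45723181e-03, -9.45621790e-05, -4.63962683e-05, -3.79997065e-04,
        8.29490750e-04, -1.85677115e-03,  5.00105512e-04]), 'joint_torque': array([-2.03843506e-04, -6.23271561e+01,  2.41528504e-02, -3.89905035e+01,
       -6.14787801e-02,  3.96289013e-02,  1.40792508e-04]), 'ee_pos': array([0.1580457 , 0.60427635, 0.22174883]), 'eef_rot': array([ 1.27526786e-01,  9.91834868e-01, -7.15148664e-04, -5.12173621e-05]), 'ft_force': array([ 1.00022625, -0.23560942, -1.16434399]), 'torque': array([ 0.0214874 , -0.00557687,  0.00084772]), 'grip_force': 0.0, 'width': 0.08663788462051125}
scene {'vertical_fov': 51.133095727195766, 'cx': 318.9950758924672, 'cy': 205.43525329514168, 'dist': array([-0.02353162,  0.        ,  0.        ,  0.        ,  0.        ]), 'camera_from_world': array([[-0.61947041, -0.78487084, -0.01530313,  0.32501868],
       [-0.40471526,  0.33600945, -0.85047234,  0.31862072],
       [ 0.67265294, -0.520
[... 463 characters left out ...]
      [ 1.60111984e-01,  9.99835423e-04, -9.87098350e-01,
         1.46183970e+00],
       [ 0.00000000e+00,  0.00000000e+00,  0.00000000e+00,
         1.00000000e+00]])}
{'vertical_fov': 59.95893494305868, 'cx': 318.95013038080805, 'cy': 195.4669890573493, 'dist': array([-0.03907215,  0.        ,  0.        ,  0.        ,  0.        ]), 'hand_eye': array([[ 2.13062390e-05, -9.60464656e-01, -2.78401947e-01,
         7.63968961e-02],
       [ 1.00000000e+00,  2.27571808e-05, -1.97997466e-06,
        -1.47369919e-03],
       [ 8.23733911e-06, -2.78401947e-01,  9.60464656e-01,
        -1.62168616e-01],
       [ 0.00000000e+00,  0.00000000e+00,  0.00000000e+00,
         1.00000000e+00]])} 0.0187
```

View pics/scene0.png

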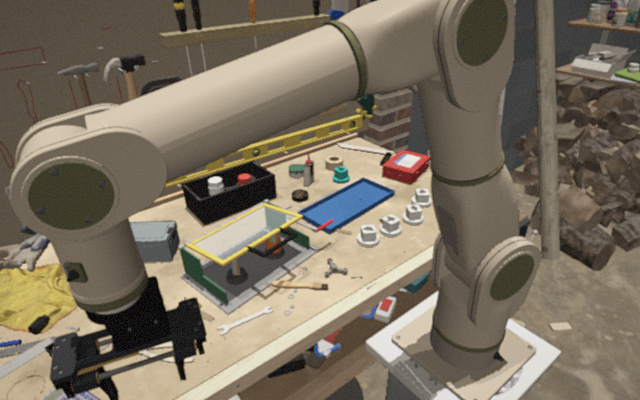

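View pics/top0.png

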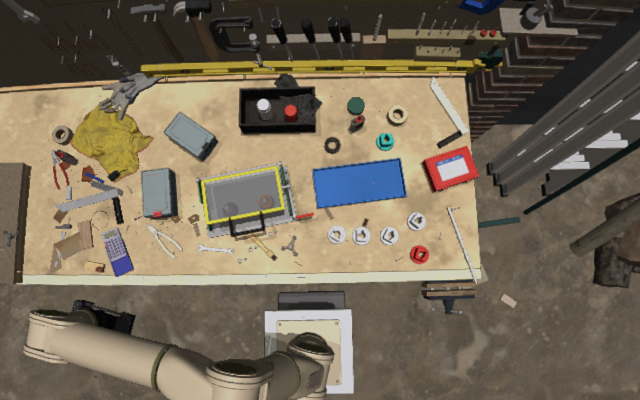

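The scene and top views show the stand at top (247,200), the tray at (359,183), four grey pulleys at top (336,234), (361,236), (389,235) and (416,221), and the prop pin in red at (304,216). The red (419,254) and turquoise (386,141) look-alikes are to be left alone. Next I measure the guard and tray.

```bash
cat > h.py <<'E'
from bench import sensors, vision, r
import cv2, numpy as np
from scipy.spatial.transform import Rotation as Ro
def K(m):
    f=200/np.tan(np.radians(m["vertical_fov"])/2)
    return np.array([[f,0,m["cx"]],[0,f,m["cy"]],[0,0,1.]])
def T_tool(s):
    T=np.eye(4);T[:3,:3]=Ro.from_quat(s["eef_rot"]).as_matrix();T[:3,3]=s["ee_pos"];return T
class Cam:
    def __init__(c,n,name=None):
        s=sensors.read_state(); c.s=s; c.m=vision.camera_model(n); c.im=vision.camera(n)
        c.K=K(c.m); c.d=np.array(c.m["dist"])
        c.wc=T_tool(s)@c.m["hand_eye"] if n=="wrist" else np.linalg.inv(c.m["camera_from_world"])
        c.hsv=cv2.cvtColor(c.im,cv2.COLOR_RGB2HSV)
        if name: cv2.imwrite(f"pics/{name}.png",c.im[:,:,::-1])
    def ray(c,px):
        u=cv2.undistortPoints(np.asarray(px,float).reshape(-1,1,2),c.K,c.d).reshape(-1,2)
        return c.wc[:3,3],np.c_[u,np.ones(len(u))]@c.wc[:3,:3].T
    def plane(c,px,z):
        o,d=c.ray(px); return o+d*((z-o[2])/d[:,2])[:,None]
    def proj(c,P):
        T=np.linalg.inv(c.wc); return cv2.projectPoints(np.asarray(P,float).reshape(-1,3),cv2.Rodrigues(T[:3,:3])[0],T[:3,3],c.K,c.d)[0].reshape(-1,2)
    def mask(c,lo,hi): return cv2.inRange(c.hsv,np.array(lo),np.array(hi))
    def blobs(c,mk,amin=30):
        n,l,st,ce=cv2.connectedComponentsWithStats(mk)
        return [(l==i,st[i],ce[i]) for i in range(1,n) if st[i][4]>=amin]
def rect(P):
    (c,s,a)=cv2.minAreaRect(np.asarray(P[:,:2],np.float32)); return np.array(c),s,a
def togo(P,yaw=None):
    """rows (units) from the measured TCP to world point P, optional world yaw of tool y (closing line)"""
    s=sensors.read_state();T=T_tool(s)
    d=T[:3,:3].T@(np.asarray(P)-T[:3,3])/0.03
    out=[d.round(2)]
    if yaw is not None:
        cur=np.arctan2(T[1,1],T[0,1]); dl=(yaw-cur+np.pi/2)%np.pi-np.pi/2
        out.append(round(-np.degrees(dl)/8,2))
    return out
E
python3 - <<'E'
from h import *
c=Cam("top")
k=c.mask((22,120,120),(34,255,255)); b=[x for x in c.blobs(k,60) if 190<x[2][0]<300 and 150<x[2][1]<230]
px=np.vstack([np.argwhere(x[0])[:,::-1] for x in b]); R=rect(c.plane(px,0.1)); print("yellow",R, cv2.boxPoints((tuple(R[0]),R[1],R[2])))
k=c.mask((100,100,60),(125,255,255)); b=[x for x in c.blobs(k,1000)]
for x in b: print("blue",x[1],rect(c.plane(np.argwhere(x[0])[:,::-1],0.015)))
print("pulleys",c.plane([(336,233),(361,235),(389,234),(416,220)],0.03))
print("pin,handle",c.plane([(304,216)],0.05),c.plane([(233,227),(264,223)],0.1))
cv2.imwrite("pics/crop1.png",cv2.resize(c.im[130:270,185:345,::-1],(800,600)[0:2] if 0 else (686,600),interpolation=cv2.INTER_CUBIC))
E
```

```text
yellow (array([0.56459296, 0.22675353]), (0.1621437966823578, 0.28551051020622253), 10.25456428527832) [[0.4594025  0.35279593]
 [0.51022965 0.07184599]
 [0.6697834  0.10071114]
 [0.61895627 0.38166106]]
blue [ 313  159   94   49 3459] (array([ 0.61570758, -0.20008315]), (0.1482210010290146, 0.3395588994026184), 6.559925079345703)
pulleys [[ 0.42730726 -0.10777692  0.03      ]
 [ 0.41805825 -0.19907381  0.03      ]
 [ 0.41941936 -0.30207573  0.03      ]
 [ 0.46870654 -0.40474416  0.03      ]]
pin,handle [[0.48991254 0.00768488 0.05      ]] [[0.44998687 0.25617345 0.1       ]
 [0.46214914 0.14676165 0.1       ]]
```

View pics/crop1.png

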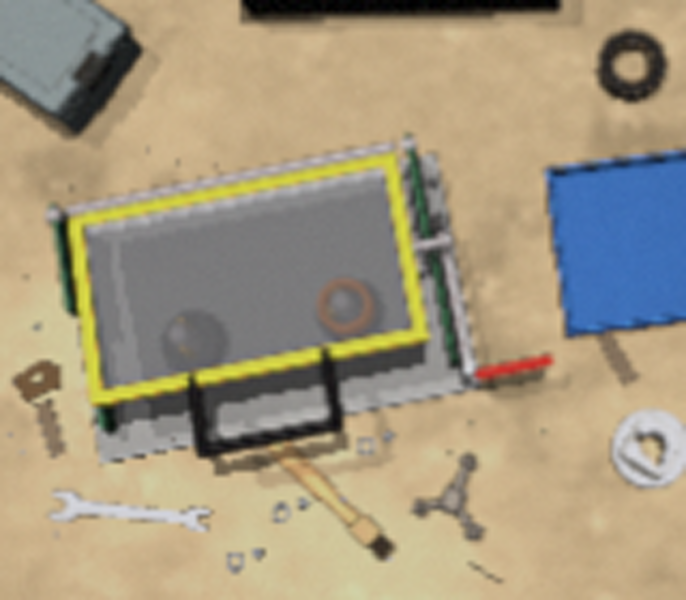

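The crop shows the yellow flap with the handle's middle at about full-frame (248,231). The red pin spans (297–314, 213–217). The right shaft wears the only orange sleeve, and the brush, spanner and chuck key lie in front of the stand.

```bash
python3 - <<'E'
from h import *
print(togo([0.436,0.203,0.18],np.radians(10.25)))
E
```

```text
[array([-12.35, -10.6 ,   1.41]), np.float64(8.14)]
```

```bash
python3 -m crank '[[[-1,-0.88,0],0],[[-1,-0.88,0],0],[[-1,-0.88,0],0],[[-1,-0.88,0],0],[[-1,-0.88,0],0],[[-1,-0.88,0],0],[[-1,-0.88,0],0],[[-1,-0.88,0],0],[[-1,-0.88,0],0],[[-1,-0.88,0],0],[[-1,-0.88,0],0],[[-1,-0.88,0],0]]' 1 20; python3 -m crank '[[[0,0,0],1],[[0,0,0],1],[[0,0,0],1],[[0,0,0],1],[[0,0,0],1],[[0,0,0],1],[[0,0,0],1],[[0,0,0],1],[[0,0,0],0.14],[[0,0,0],0]]'; python3 - <<'E'
from h import *
c=Cam("wrist","w1"); print(c.s["joint_positions"].round(2),togo([0.436,0.203,0.18],np.radians(10.25)))
print(c.proj([[0.436,0.203,0.1],[0.436-.055*-.178,0.203-.055*.984,.1],[0.436+.055*-.178,0.203+.055*.984,.1]]))
E
```

```text
time: 1.65
ee_pos: [0.4267, 0.2059, 0.2225]
eef_rot: [0.128, 0.992, 0.0, -0.0]
ft_force: [0.1, 0.8, -0.7]
width: 0.0868
grip_force: 0.0
time: 2.9
ee_pos: [0.4262, 0.2071, 0.2225]
eef_rot: [0.64, 0.768, -0.0, -0.0]
ft_force: [0.1, -0.5, -0.4]
width: 0.0867
grip_force: 0.0
[-0.84 -0.01  0.29  1.86  0.    1.3  -0.37] [array([-0.19,  0.3 ,  1.42]), np.float64(0.01)]
[[330.18818093 193.57781392]
 [329.49935362 252.48362182]
 [330.92200104 128.2890304 ]]
```

View pics/w1.png

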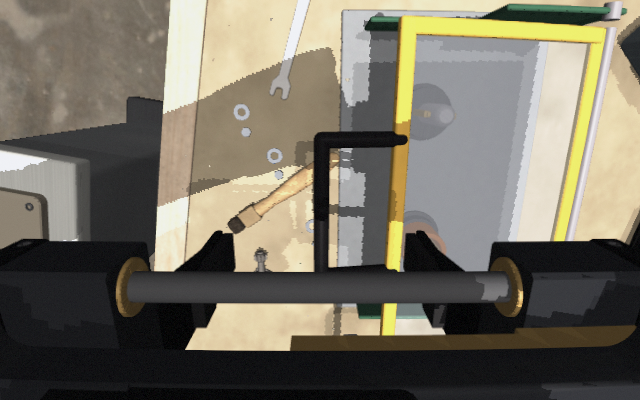

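The wrist view shows the handle bar at u≈321, from v≈140 to v≈268. The flap is to its right and the fingers straddle the bar.

```bash
python3 - <<'E'
from h import *
c=Cam("wrist")
P=c.plane([(321,136),(321,268)],0.1); print(P); m=P.mean(0); d=P[0]-P[1]; print(m,np.degrees(np.arctan2(-d[0],d[1])))
# yellow front edge and top rail directions
E=c.plane([(405,60),(394,230)],0.1);d=E[0]-E[1];print("edge",E,np.degrees(np.arctan2(-d[0],d[1])))
print(togo([m[0],m[1],0.081],np.radians(10.25)))
E
```

```text
[[0.41945103 0.24956646 0.1       ]
 [0.44110717 0.13226484 0.1       ]]
[0.4302791  0.19091565 0.1       ] 10.460122761018516
edge [[0.47276916 0.31896216 0.1       ]
 [0.49773018 0.18032383 0.1       ]] 10.20642190740535
[array([-0.56,  0.04,  4.72]), np.float64(0.01)]
```

```bash
python3 -m crank '[[[-0.4,0.04,0],0],[[0,0,0],0],[[0,0,0.8],0],[[0,0,1],0],[[0,0,1],0],[[0,0,1],0],[[0,0,0.9],0],[[0,0,0],0]]' 0.4 40;  python3 -m crank '[[[0,0,0],0],[[0,0,0],0],[[0,0,0],0],[[0,0,0],0],[[0,0,0],0]]' 0 40; python3 - <<'E'
from h import *
T=T_tool(sensors.read_state()); print(T[:3,:3].round(3))
p=T[:3,3].copy(); 
t=np.linspace(0,1.5,12+1); q=0.225*np.c_[1-np.cos(t),np.sin(t)]
print((np.diff(q,axis=0)/.03).round(2))
E
```

```text
time: 4.0
ee_pos: [0.4284, 0.1947, 0.0801]
eef_rot: [0.641, 0.767, -0.002, -0.0]
ft_force: [-0.5, 0.3, 0.2]
width: 0.0351
grip_force: 0.0
time: 4.62
ee_pos: [0.4299, 0.1958, 0.0819]
eef_rot: [0.641, 0.767, 0.001, 0.0]
ft_force: [1.9, 0.8, 1.2]
width: 0.0103
grip_force: 40.0
[[-0.178  0.984  0.001]
 [ 0.984  0.178  0.001]
 [ 0.001  0.001 -1.   ]]
[[0.06 0.94]
 [0.17 0.92]
 [0.29 0.89]
 [0.4  0.85]
 [0.5  0.79]
 [0.59 0.72]
 [0.68 0.64]
 [0.76 0.55]
 [0.82 0.46]
 [0.87 0.35]
 [0.91 0.24]
 [0.93 0.12]]
```

```bash
python3 -m crank '[[[0,0.06,-0.94],0],[[0,0.17,-0.92],0],[[0,0.29,-0.89],0],[[0,0.4,-0.85],0],[[0,0.5,-0.79],0],[[0,0.59,-0.72],0]]' 0 30; python3 -m crank '[[[0,0.68,-0.64],0],[[0,0.76,-0.55],0],[[0,0.82,-0.46],0],[[0,0.87,-0.35],0],[[0,0.91,-0.24],0],[[0,0.93,-0.12],0],[[0,0.1,0],0],[[0,0,0],0],[[0,0,0],0]]'; python3 - <<'E'
from h import *
c=Cam("scene","s1")
E
```

```text
time: 5.38
ee_pos: [0.4894, 0.206, 0.2345]
eef_rot: [0.641, 0.767, -0.001, 0.0]
ft_force: [-0.1, 0.1, -0.4]
width: 0.0439
grip_force: 0.0
time: 6.5
ee_pos: [0.6338, 0.2322, 0.3054]
eef_rot: [0.641, 0.767, -0.005, -0.004]
ft_force: [-29.2, -8.5, 11.1]
width: 0.0109
grip_force: 30.2
```

View pics/s1.png

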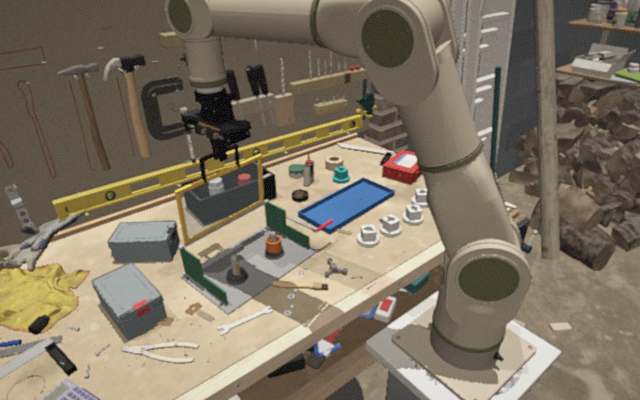

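The guard is upright against its stop, and the grip slip mid-lift recovered. The red pin shows in the scene view at about (323,225).

```bash
python3 -m crank '[[[0,-0.1,0],0],[[0,0,0],0],[[0,0,-1],0],[[0,0,-1],0],[[0,0,0],0]]' 0.4 30; python3 - <<'E'
from h import *
def red(c,x0,x1,y0,y1):
    k=c.mask((0,140,90),(6,255,255))|c.mask((172,140,90),(180,255,255)); z=np.zeros_like(k); z[y0:y1,x0:x1]=k[y0:y1,x0:x1]
    p=np.argwhere(z)[:,::-1].astype(float); m=p.mean(0); v=np.linalg.svd(p-m)[2][0]; v*=np.sign(v[0]); t=(p-m)@v
    return len(p),m,m+v*t.min(),m+v*t.max()
a=Cam("top");b=Cam("scene")
ra=red(a,285,325,200,230); rb=red(b,305,345,212,240); print(ra,rb)
def tri(p,q):
    o1,d1=a.ray(p);o2,d2=b.ray(q);d1,d2=d1[0],d2[0]
    s=np.linalg.lstsq(np.c_[d1,-d2],o2-o1,rcond=None)[0]; A=o1+s[0]*d1;B=o2+s[1]*d2; return (A+B)/2,np.linalg.norm(A-B)
for i in(1,2,3): print(tri(ra[i],rb[i]))
E
```

```text
time: 7.18
ee_pos: [0.6366, 0.2328, 0.368]
eef_rot: [0.641, 0.767, 0.002, 0.001]
ft_force: [0.5, 0.9, -0.3]
width: 0.0345
grip_force: 0.0
(47, array([304.08510638, 215.29787234]), array([296.00917575, 217.0424754 ]), array([313.07678497, 213.35544482])) (48, array([324.125     , 225.04166667]), array([317.52023826, 229.24639278]), array([332.01281179, 220.0201247 ]))
(array([0.48955991, 0.00667515, 0.07670069]), np.float64(0.0006091886177820271))
(array([0.48383044, 0.03561358, 0.07765194]), np.float64(0.0008335758849658331))
(array([ 0.49497183, -0.0263945 ,  0.07768595]), np.float64(0.0017322160468984417))
```

```bash
python3 - <<'E'
from h import *
print(togo([0.492,-0.007,0.14],np.radians(10.25)))
E
```

```text
[array([-7.01, -6.13,  7.5 ]), np.float64(-0.0)]
```

```bash
python3 -m crank '[[[0,-1,0],0],[[-0.4,-1,0],0],[[-1,-1,0],0],[[-1,-1,0.5],0],[[-1,-1,1],0],[[-1,-1,1],0],[[-1,-0.13,1],0],[[-1,0,1],0],[[-0.6,0,1],0],[[0,0,1],0],[[0,0,1],0],[[0,0,0],0]]' 0.4 30; python3 - <<'E'
from h import *
c=Cam("wrist","w2"); print(togo([0.492,-0.007,0.058],np.radians(10.25)))
k=c.mask((0,140,60),(6,255,255))|c.mask((172,140,60),(180,255,255))
for b in c.blobs(k,80):
    p=np.argwhere(b[0])[:,::-1].astype(float); m=p.mean(0); print(b[1],m, c.plane([m],0.077), rect(c.plane(p,0.077)))
E
```

```text
time: 8.78
ee_pos: [0.4898, -0.0068, 0.1382]
eef_rot: [0.641, 0.767, -0.002, -0.002]
ft_force: [-0.3, 0.2, 0.5]
width: 0.0348
grip_force: 0.0
[array([-0.01,  0.04,  2.73]), np.float64(-0.0)]
[ 315  148   14   96 1301] [321.38201384 195.03996925] [[0.4885366  0.00365297 0.077     ]] (array([0.48899969, 0.00206479]), (0.008918611332774162, 0.06649245321750641), 10.044010162353516)
```

View pics/w2.png

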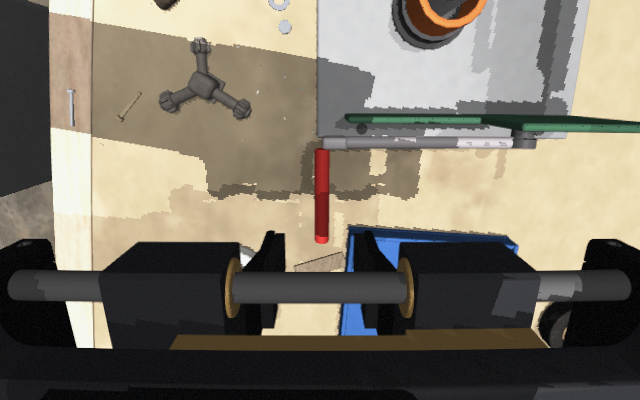

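The red pin is a clean bar from (321,148) to (321,243), lying between the fingers' line. Its length of 66.5 mm matches.

```bash
python3 -m crank '[[[0,0.04,0.8],0],[[0,0,1],0],[[0,0,0.9],0],[[0,0,0],0]]' 0.4 40;  python3 -m crank '[[[0,0,0],0],[[0,0,0],0],[[0,0,0],0],[[0,0,0],0]]' 0 40; python3 - <<'E'
from h import *
t=np.linspace(0,2.04,12+1); q=0.133*np.c_[1-np.cos(t),-np.sin(t)]
print((np.diff(q,axis=0)/.03).round(2).tolist())
E
```

```text
time: 9.32
ee_pos: [0.4925, -0.0064, 0.0593]
eef_rot: [0.641, 0.767, -0.001, -0.001]
ft_force: [0.0, -0.1, -0.2]
width: 0.0347
grip_force: 0.0
time: 9.82
ee_pos: [0.4913, -0.0067, 0.0592]
eef_rot: [0.641, 0.767, -0.001, -0.001]
ft_force: [-6.1, -2.0, 0.7]
width: 0.0087
grip_force: 40.0
[[0.06, -0.75], [0.19, -0.73], [0.31, -0.69], [0.42, -0.62], [0.52, -0.54], [0.61, -0.45], [0.67, -0.34], [0.72, -0.22], [0.75, -0.09], [0.75, 0.03], [0.74, 0.16], [0.7, 0.28]]
```

```bash
python3 -m crank '[[[0,0.06,-0.75],0],[[0,0.19,-0.73],0],[[0,0.31,-0.69],0],[[0,0.42,-0.62],0],[[0,0.52,-0.54],0],[[0,0.61,-0.45],0],[[0,0.67,-0.34],0],[[0,0.72,-0.22],0],[[0,0.75,-0.09],0],[[0,0.75,0.03],0],[[0,0.74,0.16],0],[[0,0.7,0.28],0]]';python3 -m crank '[[[0,0.1,0.05],0],[[0,0,0],0],[[0,0,0],0]]'; python3 - <<'E'
from h import *
T=T_tool(sensors.read_state()); d=T[:3,3]-[0.6217,0.0164,0.077]; x=d[:2]@[.984,.178]; z=d[2]+.0187; print(np.hypot(x,z),np.pi-np.arctan2(z,x))
c=Cam("scene","s2"); cv2.imwrite("pics/s2c.png",cv2.resize(c.im[120:320,160:460,::-1],None,fx=2.6,fy=2.6))
E
```

```text
time: 11.32
ee_pos: [0.6826, 0.0268, 0.1792]
eef_rot: [0.642, 0.767, -0.001, -0.001]
ft_force: [-69.1, -12.9, 60.2]
width: 0.0088
grip_force: 40.2
time: 11.7
ee_pos: [0.6813, 0.0259, 0.1777]
eef_rot: [0.642, 0.766, -0.004, -0.004]
ft_force: [-29.4, -5.6, 18.5]
width: 0.0084
grip_force: 40.0
0.13375465634262554 2.0388117986613494
```

View pics/s2c.png

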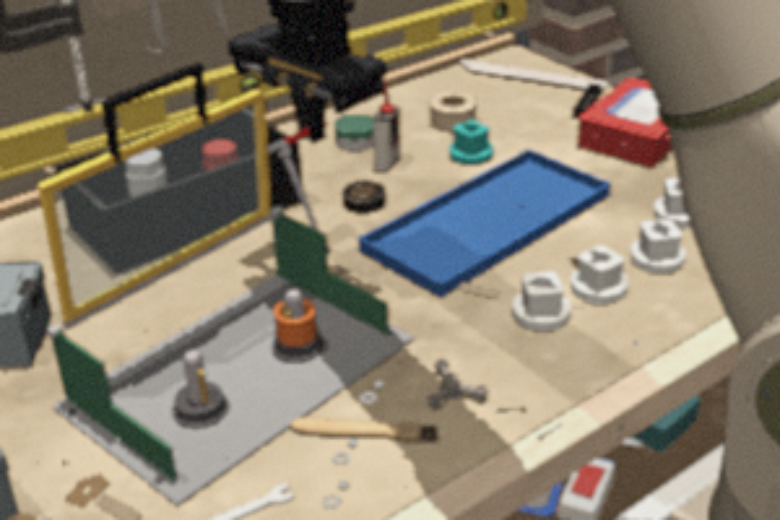

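The prop stay is hooked on the guard's edge (angle about 2.03, pushing against its stop). Crop pixels: pin (300,135), left bare shaft (195,385), sleeved right shaft (295,325).

```bash
python3 -m crank '[[[0,-0.1,-0.05],0],[[0,0,0],0],[[0,0,-1],0],[[0,0,-1],0],[[0,0,-1],0],[[0,0,0],0]]' 0.4 30; python3 - <<'E'
from h import *
c=Cam("top"); P=c.plane([(265.4,201.1),(230.5,208.)],.06); print(P); m=P.mean(0); print(togo([m[0]-.02,m[1],.25],np.radians(10.25)), sensors.read_state()["joint_positions"].round(2))
E
```

```text
time: 12.5
ee_pos: [0.6846, 0.028, 0.2713]
eef_rot: [0.641, 0.767, 0.002, 0.002]
ft_force: [0.7, 0.1, -0.1]
width: 0.0347
grip_force: 0.0
[[0.54592892 0.14694088 0.06      ]
 [0.52305794 0.27445708 0.06      ]]
[array([ 6.99, -4.48,  0.63]), np.float64(-0.0)] [-0.46  0.48  0.53  1.23 -0.24  1.49  0.22]
```

```bash
python3 -m crank '[[[0,-1,0],0],[[0,-1,0],0],[[0,-1,0],0],[[0.5,-1,0],0],[[1,-0.5,0.2],0],[[1,0,0.2],0],[[1,0,0.2],0],[[1,0,0],0],[[1,0,0],0],[[1,0,0],0],[[0.5,0,0],0],[[0,0,0],0]]' 1; python3 - <<'E'
from h import *
c=Cam("wrist","w3"); print(c.s["ee_pos"],c.s["joint_positions"].round(2))
k=c.mask((6,150,90),(16,255,255))
for b in c.blobs(k,200): print(b[1],b[2])
E
```

```text
time: 14.05
ee_pos: [0.5128, 0.2111, 0.2498]
eef_rot: [0.641, 0.768, -0.0, -0.0]
ft_force: [-1.1, -0.5, 0.3]
width: 0.0868
grip_force: 0.0
[0.51275989 0.21109911 0.24977038] [-0.82  0.16  0.4   1.63 -0.06  1.36 -0.24]
[320 213  41  38 507] [340.30769231 230.81459566]
```

View pics/w3.png

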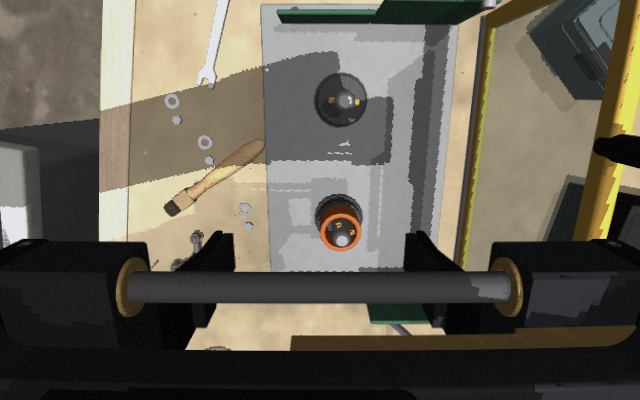

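Left shaft (341,99) has two brass keys at (331,99) and (358,101), which are opposite, so it is shaft_opp. The right, sleeved shaft (340,232) has keys at (338,226) and (352,232), so it is shaft_sq. An enlarged crop will confirm this.

```bash
python3 - <<'E'
from h import *
c=Cam("wrist")
cv2.imwrite("pics/w3c.png",cv2.resize(c.im[60:260,280:400,::-1],None,fx=3,fy=3,interpolation=cv2.INTER_CUBIC))
k=c.mask((17,110,90),(30,255,255)); z=np.zeros_like(k); z[70:262,300:380]=k[70:262,300:380]
for b in c.blobs(z,4): print(b[1],b[2],c.plane([b[2]],.067))
k=c.mask((4,150,90),(15,255,255)); b=max(c.blobs(k,100),key=lambda b:b[1][4])
cn=max(cv2.findContours(b[0].astype(np.uint8),cv2.RETR_EXTERNAL,cv2.CHAIN_APPROX_NONE)[0],key=len)
print(b[1],"rim",[cv2.minEnclosingCircle(np.float32(c.plane(cn.reshape(-1,2),.058)[:,:2]))],cv2.fitEllipse(cn))
g=cv2.cvtColor(c.im,cv2.COLOR_RGB2GRAY); d=((g<95)*255).astype(np.uint8); z=np.zeros_like(d); z[65:140,300:380]=d[65:140,300:380]
b=max(c.blobs(z,100),key=lambda b:b[1][4]); print(b[1],b[2])
E
```

```text
[328  96   6   5  27] [330.22222222  97.88888889] [[0.5103136  0.28308562 0.067     ]]
[355  97   4   7  25] [356.44  99.88] [[0.53550008 0.28577821 0.067     ]]
[335 221   7   6  27] [338.         223.14814815] [[0.54230243 0.15854793 0.067     ]]
[350 228   5   6  24] [352.    230.625] [[0.55867787 0.15283058 0.067     ]]
[320 212  41  38 498] rim [((0.5472567677497864, 0.14720849692821503), 0.022733930498361588)] ((340.1134948730469, 230.26918029785156), (37.12110900878906, 39.86643981933594), 85.07099151611328)
[ 312   71   56   56 1853] [336.29573664 100.49541284]
```

View pics/w3c.png

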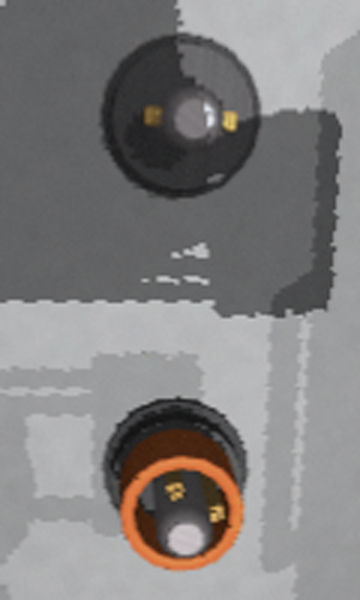

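Confirmed: the left shaft has opposite keys (yaw about 6°), and the right, sleeved shaft has keys at 90° (+x at about 25.5°). Now I take off the sleeve.

```bash
python3 - <<'E'
from h import *
print(togo([0.5474,0.1473,0.028],np.radians(10.25)))
E
```

```text
[array([-2.23,  0.75,  7.41]), np.float64(-0.01)]
```

```bash
python3 -m crank '[[[-1,0.35,0.4],0],[[-1,0.35,1],0],[[-0.23,0.05,1],0],[[0,0,1],0],[[0,0,1],0],[[0,0,1],0],[[0,0,1],0],[[0,0,1],0],[[0,0,0],0]]' 1 20; python3 -m crank '[[[0,0,0],0],[[0,0,0],0],[[0,0,0],0],[[0,0,0],0],[[0,0,0],0],[[0,0,0],0]]' 0 20; python3 -m crank '[[[0,0,-0.5],0],[[0,0,-1],0],[[0,0,-1],0],[[0,0,-1],0],[[0,0,-1],0],[[0,0,-1],0],[[0,0,0],0]]'; python3 - <<'E'
from h import *
print(togo([0.603,-0.091,0.026],np.radians(6.5)))
E
```

```text
time: 15.28
ee_pos: [0.5459, 0.1468, 0.0268]
eef_rot: [0.642, 0.767, -0.002, -0.001]
ft_force: [0.1, -0.4, 1.2]
width: 0.0869
grip_force: 0.0
time: 16.02
ee_pos: [0.5472, 0.1489, 0.0286]
eef_rot: [0.641, 0.767, 0.0, 0.0]
ft_force: [-0.1, -0.1, 2.7]
width: 0.045
grip_force: 20.0
time: 16.9
ee_pos: [0.5477, 0.1488, 0.1963]
eef_rot: [0.641, 0.767, 0.002, 0.0]
ft_force: [-0.4, 0.2, -1.8]
width: 0.0456
grip_force: 20.0
[array([-8.2 ,  0.38,  5.67]), np.float64(0.46)]
```

```bash
python3 -m crank '[[[-1,0,0],0],[[-1,0.05,0],0],[[-1,0.05,0],0],[[-1,0.05,0],0],[[-1,0.05,0],0],[[-1,0.05,0],0],[[-1,0.05,0],0],[[-1,0.05,0.5],0],[[-0.2,0.03,1],0.46],[[0,0,1],0],[[0,0,1],0],[[0,0,1],0]]'; python3 -m crank '[[[0,0,1],0],[[0,0,0.6],0],[[0,0,0],0]]'; python3 -m crank '[[[0,0,0],0],[[0,0,0],0],[[0,0,0],0]]' 0.85;  python3 -m crank '[[[0,0,-1],0],[[0,0,-1],0],[[0,0,-1],0],[[0,0,-1],0],[[0,0,-1],0],[[0,0,-1],0],[[0,0,0],0]]' 1; python3 - <<'E'
from h import *
c=Cam("top","t2"); print(sensors.read_state()["joint_positions"].round(2), togo([.43,-.10,.2],0), togo([.43,-.22,.25],0))
cv2.imwrite("pics/t2c.png",cv2.resize(c.im[140:270,300:440,::-1],None,fx=4.3,fy=4.3,interpolation=cv2.INTER_CUBIC))
E
```

```text
time: 18.4
ee_pos: [0.6018, -0.0913, 0.0575]
eef_rot: [0.666, 0.746, -0.0, -0.0]
ft_force: [0.0, 0.5, -0.3]
width: 0.0452
grip_force: 20.0
time: 18.77
ee_pos: [0.6017, -0.0914, 0.0099]
eef_rot: [0.666, 0.746, -0.0, -0.0]
ft_force: [0.1, -0.7, -0.7]
width: 0.0455
grip_force: 20.0
time: 19.15
ee_pos: [0.6023, -0.0913, 0.011]
eef_rot: [0.666, 0.746, 0.0, 0.0]
ft_force: [0.8, -0.4, -0.3]
width: 0.0675
grip_force: 0.0
time: 20.02
ee_pos: [0.6033, -0.0917, 0.1932]
eef_rot: [0.666, 0.746, 0.002, 0.002]
ft_force: [-0.5, -0.7, -0.7]
width: 0.087
grip_force: 0.0
[-0.4   0.35  0.59  1.58 -0.2   1.28  0.34] [array([ 0.37, -5.74, -0.3 ]), np.float64(0.82)] [array([-3.6 , -6.2 , -1.97]), np.float64(0.82)]
```

View pics/t2c.png

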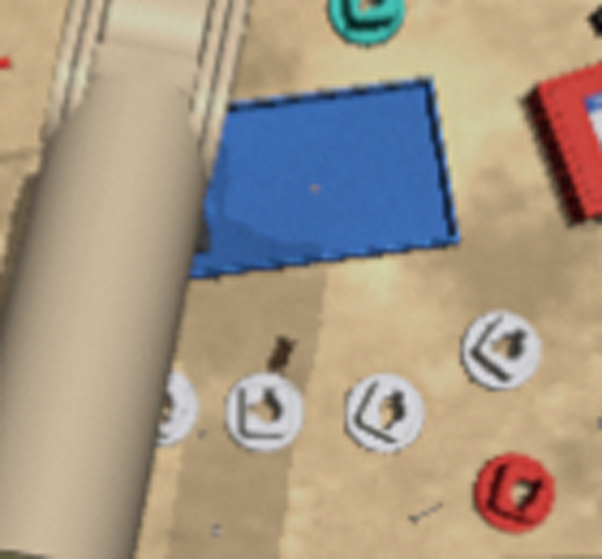

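The clear tray shows, with the pulleys at crop (170,405), (263,412), (385,412) and (500,350). Their keyways can't be read at this scale, so I take wrist views from close by.

```bash
python3 -m crank '[[[-0.5,-1,-0.5],0],[[-0.6,-1,-0.5],0],[[-0.6,-1,-0.5],0],[[-0.6,-1,-0.3],0],[[-0.6,-1,-0.2],0],[[-0.6,-1,0],0],[[0,-0.2,0],0],[[0,0,0],0]]' 1; python3 - <<'E'
from h import *
c=Cam("wrist","w4"); print(c.s["ee_pos"])
E
python3 -m crank '[[[-1,0,0],0],[[-1,0,0],0],[[-1,0,0],0],[[-1,0,0],0],[[-1,0,0],0],[[0,0,0],0],[[0,0,0],0]]' 1; python3 - <<'E'
from h import *
c=Cam("wrist","w5"); print(c.s["ee_pos"])
a=cv2.imread("pics/w4.png")[:240,170:490]; b=cv2.imread("pics/w5.png")[:240,170:490]
cv2.imwrite("pics/w45.png",cv2.resize(np.hstack([a,b]),(800,300),interpolation=cv2.INTER_CUBIC))
E
```

```text
time: 21.08
ee_pos: [0.4291, -0.2162, 0.2499]
eef_rot: [0.665, 0.746, 0.0, -0.0]
ft_force: [0.5, 0.0, 0.7]
width: 0.0871
grip_force: 0.0
[ 0.42912384 -0.21623345  0.24994393]
time: 22.0
ee_pos: [0.447, -0.3648, 0.2498]
eef_rot: [0.665, 0.747, -0.0, -0.001]
ft_force: [0.2, -0.1, 0.3]
width: 0.087
grip_force: 0.0
[ 0.44698543 -0.36481218  0.24975769]
```

View pics/w45.png

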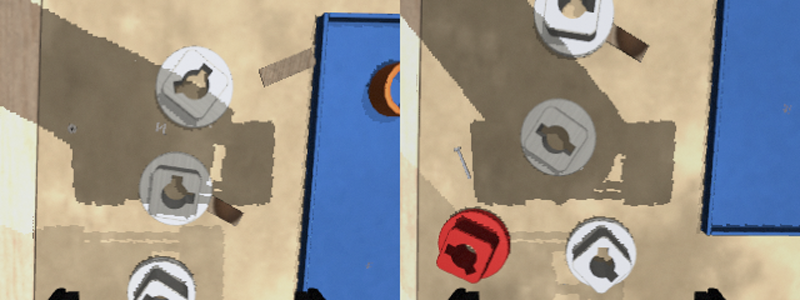

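Wrist view w4 shows pulleys P1 at about (324,68) and P2 (310,150). View w5 shows P3 at (296,110) and P4 (330,206), with the red look-alike at (228,190) left alone. An enlarged montage should show the keyways.

```bash
python3 - <<'E'
import cv2,numpy as np
a=cv2.imread("pics/w4.png");b=cv2.imread("pics/w5.png")
def cr(i,x,y): return cv2.resize(i[y-24:y+24,x-24:x+24],(290,290),interpolation=cv2.INTER_CUBIC)
cv2.imwrite("pics/pk.png",np.vstack([np.hstack([cr(a,326,66),cr(a,311,150)]),np.hstack([cr(b,294,112),cr(b,330,209)])]))
E
```

View pics/pk.png

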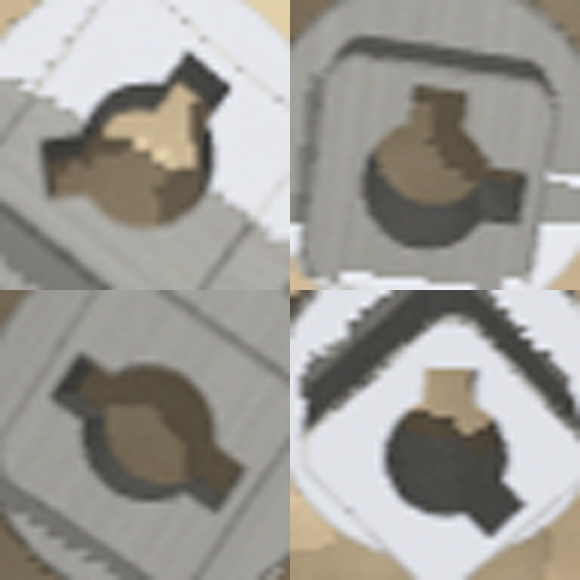

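Reading the keyways in the montage:
- **P1** (top left, w4 326,66): 50°/185°, 135° apart, odd.
- **P2** (top right, w4 311,150): up and right, 90° apart, so pulley_sq.
- **P3** (bottom left, w5 294,112): opposite, so pulley_opp.
- **P4** (bottom right, w5 330,209): 90°/−45°, 135° apart, odd.

None of them is red or turquoise.

```bash
cat >> h.py <<'E'
def avg(n=4):
    """mean TCP over n control readings (camera calls let time pass)"""
    p=[]
    for i in range(n): p.append(sensors.read_state()["ee_pos"]); vision.camera("wrist")
    s=dict(sensors.read_state()); s["ee_pos"]=np.mean(p,0); return s
def go(P,yaw,s):
    T=T_tool(s); d=T[:3,:3].T@(np.asarray(P)-T[:3,3])/0.03
    cur=np.arctan2(T[1,1],T[0,1]); dl=(np.radians(yaw)-cur+np.pi/2)%np.pi-np.pi/2
    return d.round(2), round(-np.degrees(dl)/8,2), s["ee_pos"].round(4), round(np.degrees(cur),1)
E
python3 - <<'E'
from h import *
s=avg(); c=Cam("wrist")
c.wc=T_tool(s)@c.m["hand_eye"]
A=c.plane([(294.8,111.3),(281.3,102.6),(307.7,121.9)],.046); d=A[2]-A[1]; y3=np.degrees(np.arctan2(d[1],d[0])); print("P3",A,y3)
B=c.plane([(330-24+446/6.04-48, 209-24+459/6.04-48)],.046); print("P4",B)
s2=dict(s); s2["ee_pos"]=np.array([.4291,-.2162,.2499]); c.wc=T_tool(s2)@c.m["hand_eye"]
C=c.plane([(309.7,156.3),(325.6,158.6),(312.3,140.6)],.046); print("P2",C,[np.degrees(np.arctan2(*(C[i]-C[0])[1::-1])) for i in(1,2)])
D=c.plane([(326-24+150/6.04,66-24+155/6.04)],.046); print("P1",D)
print(go([A[0,0],A[0,1],.12],y3,s))
E
```

```text
P3 [[ 0.41502861 -0.30875988  0.046     ]
 [ 0.4004398  -0.30166268  0.046     ]
 [ 0.42938277 -0.31793067  0.046     ]] -29.339066132747547
P4 [[ 0.46679491 -0.41414694  0.046     ]]
P2 [[ 0.41752988 -0.2049909   0.046     ]
 [ 0.43464777 -0.20550262  0.046     ]
 [ 0.41844431 -0.18810591  0.046     ]] [np.float64(-1.7122951134352142), np.float64(86.9001087886832)]
P1 [[ 0.42483376 -0.1141692   0.046     ]]
(array([ 1.97, -0.84,  4.34]), np.float64(4.49), array([ 0.4469, -0.3647,  0.2502]), np.float64(6.6))
```

```bash
python3 -m crank '[[[1,-0.42,0],0],[[0.97,-0.42,0],0],[[0,0,1],0.9],[[0,0,1],0.9],[[0,0,1],0.9],[[0,0,1],0.9],[[0,0,1],0.89],[[0,0,1],0],[[0,0,1],0],[[0,0,0.74],0],[[0,0,0],0]]' 1 30; python3 -m crank '[[[0,0,0],0],[[0,0,0],0],[[0,0,0],0],[[0,0,0],0],[[0,0,0],0],[[0,0,0],0]]' 0 30; python3 -m crank '[[[0,0,-0.5],0],[[0,0,-1],0],[[0,0,-1],0],[[0,0,-1],0],[[0,0,-1],0],[[0,0,-1],0],[[0,0,-1],0],[[0,0,0],0]]'; python3 - <<'E'
from h import *
s=avg(); print(go([.5226,.2847,.13],6.1,s), s["width"],s["joint_positions"].round(2))
c=Cam("wrist","w6")
E
```

```text
time: 23.68
ee_pos: [0.4136, -0.3093, 0.0172]
eef_rot: [0.863, 0.505, -0.001, -0.001]
ft_force: [-0.3, -0.4, 0.6]
width: 0.0871
grip_force: 0.0
time: 24.42
ee_pos: [0.4144, -0.3099, 0.0182]
eef_rot: [0.863, 0.505, 0.0, -0.0]
ft_force: [-1.5, 1.1, 3.3]
width: 0.0418
grip_force: 29.9
time: 25.42
ee_pos: [0.4152, -0.3109, 0.2156]
eef_rot: [0.863, 0.504, 0.001, 0.001]
ft_force: [0.4, 0.3, -2.8]
width: 0.0423
grip_force: 29.9
(array([19.05, -6.59,  2.8 ]), np.float64(-4.44), array([ 0.4145, -0.3102,  0.2138]), np.float64(-29.4)) 0.04206018563257765 [-0.31  0.12  0.94  1.8  -0.1   1.28  0.14]
```

```bash
python3 -m crank '[[[0.6,-0.2,0],0],[[1,-0.35,0],0],[[1,-0.35,0],0],[[1,-0.35,0],0],[[1,-0.35,0],0],[[1,-0.35,0],0],[[1,-0.35,0],0],[[1,-0.35,0],0],[[1,-0.35,0],0],[[1,-0.35,0],0],[[1,-0.35,0],0],[[1,-0.35,0],0]]'; python3 -m crank '[[[1,-0.35,0],0],[[1,-0.35,0],0],[[1,-0.35,0],0],[[1,-0.35,0],0],[[1,-0.35,0],0],[[1,-0.35,0],0],[[1,-0.35,0],-0.9],[[0,0,0],-0.9],[[0,0,0],-0.9],[[0,0,0],-0.9],[[0,0,0],-0.84],[[0,0,0],0]]'; python3 - <<'E'
from h import *
s=avg(6); print(go([.5226,.2847,.12],6.1,s), s["width"],s["joint_positions"].round(2))
c=Cam("wrist","w7"); c.wc=T_tool(s)@c.m["hand_eye"]; print(c.proj([[.5226,.2847,.067],[.5226,.2847,.08]]))
E
```

```text
time: 27.18
ee_pos: [0.4791, 0.0536, 0.2124]
eef_rot: [0.863, 0.505, -0.001, -0.0]
ft_force: [-0.3, -0.0, -1.8]
width: 0.0417
grip_force: 29.9
time: 28.68
ee_pos: [0.518, 0.2715, 0.2122]
eef_rot: [0.669, 0.744, -0.001, -0.0]
ft_force: [-1.3, -0.3, -1.6]
width: 0.0415
grip_force: 29.9
(array([0.42, 0.19, 3.09]), np.float64(-0.0), array([0.5182, 0.2717, 0.2126]), np.float64(6.1)) 0.04191389541507553 [-0.83  0.25  0.33  1.6  -0.08  1.3  -0.39]
[[325.97774838 167.07347649]
 [326.28167285 170.0581301 ]]
```

View pics/w7.png

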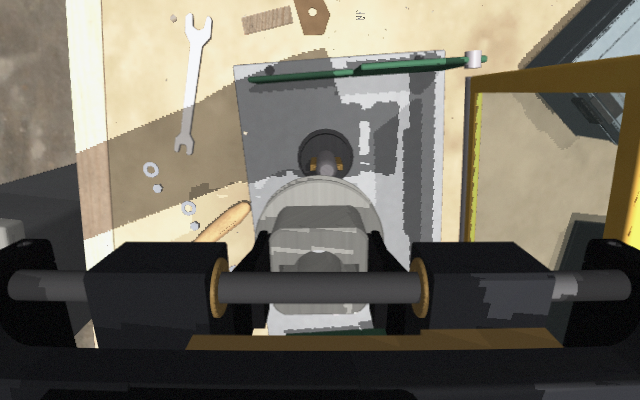

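The shaft tip at (325,170) matches the projection (326,170). The held pulley is upright, with its flange edge at about v=179 and boss front edge at about v=205. I check its offset in the grip.

```bash
python3 - <<'E'
from h import *
c=Cam("wrist"); c.wc=c.m["hand_eye"]
print(c.proj([[.034,0,.004],[.034,0,.017],[.021,0,-.028],[.021,.021,-.028],[.021,-.021,-.028],[.024,0,-.028]]))
im=c.im[165:300,322].astype(int).sum(1)//3; print(list(enumerate(im,165)))
E
```

```text
[[320.29235194 181.36836027]
 [320.17764773 175.50549694]
 [320.61726149 230.22058664]
 [371.16063493 230.17291546]
 [270.05209767 230.21035495]
 [320.62737384 223.44287132]]
[(165, np.int64(109)), (166, np.int64(127)), (167, np.int64(139)), (168, np.int64(139)), (169, np.int64(135)), (170, np.int64(135)), (171, np.int64(137)), (172, np.int64(139)), (173, np.int64(138)), (174, np.int64(137)), (175, np.int64(122)), (176, np.int64(167)), (177, np.int64(168)), (178, np.int64(167)), (179, np.int64(137)), (180, np.int64(147)), (181, np.int64(160)), (182, np.int64(169)), (183, np.int64(183)), (184, np.int64(183)), (185, np.int64(182)), (186, np.int64(182)), (187, np.int64(182)), (188, np.int64(182)), (189, np.int64(182)), (190, np.int64(181)), (191, np.int64(181)), (192, np.int64(182)), (193, np.int64(182)), (194, np.int64(182)), (195, np.int64(181)), (196, np.int64(180)), (197, np.int64(181)), (198, np.int64(183)), (199, np.int64(182)), (200, np.int64(181)), (201, np.int64(182)), (202, np.int64(181)), (203, np.int64(182)), (204, np.int64(182)), (205, np.int64(159)), (206, np.int64(100)), 
[... 1278 characters left out ...]
4(89)), (267, np.int64(90)), (268, np.int64(92)), (269, np.int64(91)), (270, np.int64(91)), (271, np.int64(83)), (272, np.int64(36)), (273, np.int64(38)), (274, np.int64(47)), (275, np.int64(47)), (276, np.int64(55)), (277, np.int64(57)), (278, np.int64(59)), (279, np.int64(63)), (280, np.int64(64)), (281, np.int64(65)), (282, np.int64(68)), (283, np.int64(68)), (284, np.int64(71)), (285, np.int64(73)), (286, np.int64(73)), (287, np.int64(70)), (288, np.int64(73)), (289, np.int64(73)), (290, np.int64(76)), (291, np.int64(75)), (292, np.int64(75)), (293, np.int64(76)), (294, np.int64(73)), (295, np.int64(74)), (296, np.int64(75)), (297, np.int64(72)), (298, np.int64(71)), (299, np.int64(70))]
```

```bash
python3 -m crank '[[[0.2,0.19,0.6],0],[[0.19,0,1],0],[[0,0,1],0],[[0,0,0.5],0],[[0,0,0.3],0],[[0,0,0.3],0],[[0,0,0.3],0],[[0,0,0],0]]'; python3 -m crank '[[[0,0,0.2],0],[[0,0,0.2],0],[[0,0,0.2],0],[[0,0,0],0]]'
```

```text
time: 30.08
ee_pos: [0.5225, 0.284, 0.0928]
eef_rot: [0.668, 0.744, -0.0, -0.0]
ft_force: [0.8, -0.1, -1.3]
width: 0.0418
grip_force: 29.9
time: 30.58
ee_pos: [0.5224, 0.2839, 0.0746]
eef_rot: [0.668, 0.744, -0.001, -0.0]
ft_force: [-0.0, -0.3, -1.7]
width: 0.0419
grip_force: 29.9
```

```bash
python3 -m crank '[[[0,0,0.25],0],[[0,0,0.25],0],[[0,0,0.25],0],[[0,0,0.2],0],[[0,0,0.13],0],[[0,0,0],0],[[0,0,0],0]]'
```

```text
time: 31.45
ee_pos: [0.5228, 0.2842, 0.043]
eef_rot: [0.668, 0.744, 0.0, -0.0]
ft_force: [-0.3, 0.9, -1.1]
width: 0.0419
grip_force: 29.9
```

```bash
python3 -m crank '[[[0,0,0.05],0],[[0,0,0],0],[[0,0,0],0],[[0,0,0],0]]' 0.8; python3 -m crank '[[[0,0,-0.6],0],[[0,0,-1],0],[[0,0,-1],0],[[0,0,-1],0],[[0,0,-1],0],[[0,0,-0.5],0],[[0,0,0],0]]' 1; python3 - <<'E'
from h import *
s=avg(4); print(go([.4175,-.26,.22],-1.7,s))
E
```

```text
time: 31.95
ee_pos: [0.5228, 0.2841, 0.0414]
eef_rot: [0.668, 0.744, 0.0, -0.0]
ft_force: [0.5, -0.2, 1.1]
width: 0.0682
grip_force: 0.0
time: 32.83
ee_pos: [0.5232, 0.2844, 0.1955]
eef_rot: [0.668, 0.744, 0.001, 0.0]
ft_force: [-0.0, 0.0, -1.0]
width: 0.0869
grip_force: 0.0
(array([-17.66,  -5.43,  -0.84]), np.float64(0.98), array([0.5226, 0.284 , 0.1941]), np.float64(6.1))
```

```bash
python3 -m crank '[[[-1,-0.3,0],0],[[-1,-0.3,0],0],[[-1,-0.3,0],0],[[-1,-0.3,0],0],[[-1,-0.3,0],0],[[-1,-0.3,0],0],[[-1,-0.3,0],0],[[-1,-0.3,0],0],[[-1,-0.3,-0.2],0],[[-1,-0.3,-0.2],0],[[-1,-0.3,-0.2],0],[[-1,-0.3,-0.2],0]]'; python3 -m crank '[[[-1,-0.3,0],0],[[-1,-0.3,0],0],[[-1,-0.3,0],0],[[-1,-0.3,0],0],[[-1,-0.3,0],0],[[-0.66,-0.3,0],0.98],[[0,0,0],0],[[0,0,0],0]]'; python3 - <<'E'
from h import *
s=avg(4); c=Cam("wrist","w8"); c.wc=T_tool(s)@c.m["hand_eye"]; t=Cam("top")
print(s["ee_pos"], c.proj([[.4175,-.205,.046],[.4248,-.1142,.046]]))
cv2.imwrite("pics/w8c.png",np.hstack([cv2.resize(c.im[0:240,180:460,::-1],(420,360)),cv2.resize(t.im[190:270,310:440,::-1],(380,360),interpolation=cv2.INTER_CUBIC)]))
E
```

```text
time: 34.52
ee_pos: [0.4532, -0.0863, 0.2178]
eef_rot: [0.668, 0.744, -0.0, -0.0]
ft_force: [0.4, -0.3, 0.8]
width: 0.0873
grip_force: 0.0
time: 35.52
ee_pos: [0.4186, -0.2589, 0.2178]
eef_rot: [0.716, 0.698, -0.0, -0.0]
ft_force: [0.0, 0.3, -0.4]
width: 0.087
grip_force: 0.0
[ 0.41869046 -0.25888741  0.21800475] [[316.48829901 118.52084774]
 [321.80097665  13.49559317]]
```

View pics/w8c.png

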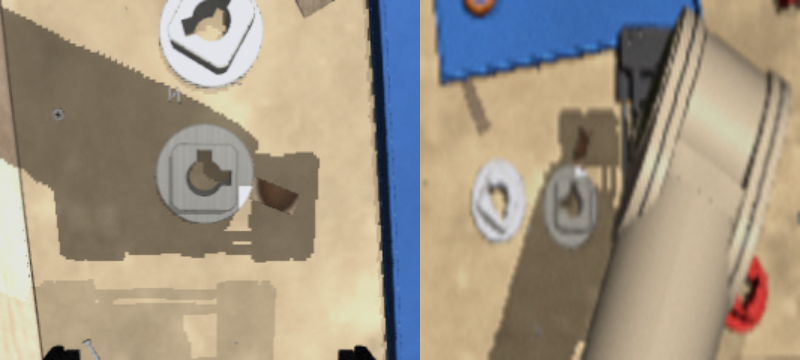

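P2 still sits where it was measured (bore at w8 316,119), with its keyways up and to the right. I grasp it.

```bash
python3 - <<'E'
from h import *
s=avg(3); print(go([.4174,-.205,.018],-1.7,s))
E
```

```text
(array([ 1.82, -0.09,  6.68]), np.float64(0.01), array([ 0.4185, -0.2596,  0.2183]), np.float64(-1.7))
```

```bash
python3 -m crank '[[[0.9,-0.05,0],0],[[0.92,-0.04,0],0],[[0,0,0.68],0],[[0,0,1],0],[[0,0,1],0],[[0,0,1],0],[[0,0,1],0],[[0,0,1],0],[[0,0,1],0],[[0,0,0],0]]' 1 30; python3 -m crank '[[[0,0,0],0],[[0,0,0],0],[[0,0,0],0],[[0,0,0],0],[[0,0,0],0],[[0,0,0],0]]' 0 30; python3 -m crank '[[[0,0,-0.5],0],[[0,0,-1],0],[[0,0,-1],0],[[0,0,-1],0],[[0,0,-1],0],[[0,0,-1],0],[[0,0,-1],0],[[0,0,0],0]]'; python3 - <<'E'
from h import *
s=avg(4); print(go([.5475,.1473,.2],25.5,s), s["width"])
E
```

```text
time: 37.22
ee_pos: [0.4158, -0.2051, 0.0166]
eef_rot: [0.718, 0.697, -0.001, -0.001]
ft_force: [-1.1, 0.7, 0.6]
width: 0.0872
grip_force: 0.0
time: 37.98
ee_pos: [0.4174, -0.2053, 0.018]
eef_rot: [0.717, 0.697, 0.0, -0.0]
ft_force: [-1.2, 0.2, 1.8]
width: 0.0419
grip_force: 30.0
time: 38.98
ee_pos: [0.4181, -0.206, 0.2153]
eef_rot: [0.718, 0.696, 0.001, 0.001]
ft_force: [0.6, -0.5, -2.2]
width: 0.0417
grip_force: 30.0
(array([11.89,  3.99,  0.45]), np.float64(-3.4), array([ 0.4173, -0.2056,  0.2135]), np.float64(-1.7)) 0.04210040191212175
```

```bash
python3 -m crank '[[[0.5,0.2,0],0],[[1,0.33,0],0],[[1,0.33,0],0],[[1,0.33,0],0],[[1,0.33,0],0],[[1,0.33,0],0],[[1,0.33,0],0],[[1,0.33,0],0],[[1,0.33,0],0],[[1,0.33,0],0],[[1,0.33,0],0],[[1,0.3,0],0]]'; python3 -m crank '[[[0,0,0],-0.85],[[0,0,0],-0.85],[[0,0,0],-0.85],[[0,0,0],-0.85],[[0,0,0],0],[[0,0,0],0]]'; python3 - <<'E'
from h import *
s=avg(6); print(go([.5475,.1473,.12],25.5,s), s["width"])
c=Cam("wrist","w9"); c.wc=T_tool(s)@c.m["hand_eye"]; print(c.proj([[.5475,.1473,.08]]))
for k,u in((0,320),(1,300),(2,340)):
    g=c.im[150:260,u].astype(int).sum(1)//3; print(u,[(i+150,g[i-1],g[i+1]) for i in range(2,108) if abs(g[i+1]-g[i-1])>30])
k=c.mask((17,110,80),(30,255,255)); z=np.zeros_like(k); z[100:220,280:380]=k[100:220,280:380]
for b in c.blobs(z,6): print(b[1],b[2],c.plane([b[2]],.067))
E
```

```text
time: 40.67
ee_pos: [0.5411, 0.1385, 0.2119]
eef_rot: [0.717, 0.697, -0.001, -0.0]
ft_force: [1.1, -0.8, -1.6]
width: 0.0418
grip_force: 30.0
time: 41.42
ee_pos: [0.5411, 0.1367, 0.2124]
eef_rot: [0.535, 0.845, -0.0, -0.0]
ft_force: [-0.2, -0.0, -1.8]
width: 0.042
grip_force: 30.0
(array([0.24, 0.34, 3.09]), np.float64(-0.0), array([0.5413, 0.1364, 0.2127]), np.float64(25.5)) 0.041952182005952784
[[331.83140302 176.37709381]]
320 [(175, np.int64(53), np.int64(166)), (176, np.int64(80), np.int64(130)), (177, np.int64(166), np.int64(128)), (180, np.int64(128), np.int64(162)), (205, np.int64(182), np.int64(115)), (206, np.int64(181), np.int64(92)), (228, np.int64(92), np.int64(129)), (237, np.int64(132), np.int64(60)), (238, np.int64(131), np.int64(39)), (247, np.int64(40), np.int64(109)), (248, np.int64(60), np.int64(125)), (251, np.int64(122), np.int64(198)), (253, np.int64(198), np.int64(95))]
300 [(172, np.int64(85), np.int64(182)), (173, np.int64(90), np.int64(183)), (177, np.int64(186), np.int64(135)), (180, np.int64(163), np.int64(131)), (183, np.int64(117), np.int64(156)), (205,
[... 231 characters left out ...]
75), np.int64(133)), (257, np.int64(131), np.int64(92))]
340 [(178, np.int64(80), np.int64(131)), (179, np.int64(74), np.int64(168)), (180, np.int64(131), np.int64(166)), (182, np.int64(166), np.int64(114)), (184, np.int64(114), np.int64(161)), (194, np.int64(185), np.int64(137)), (195, np.int64(182), np.int64(136)), (205, np.int64(137), np.int64(103)), (206, np.int64(135), np.int64(93)), (228, np.int64(89), np.int64(132)), (239, np.int64(139), np.int64(185)), (242, np.int64(184), np.int64(137)), (243, np.int64(181), np.int64(138))]
[328 154   7  10  53] [331.26415094 158.9245283 ] [[0.54173448 0.1590181  0.067     ]]
[342 164   6  13  50] [344.18 170.5 ] [[0.55695105 0.15452696 0.067     ]]
```

View pics/w9.png

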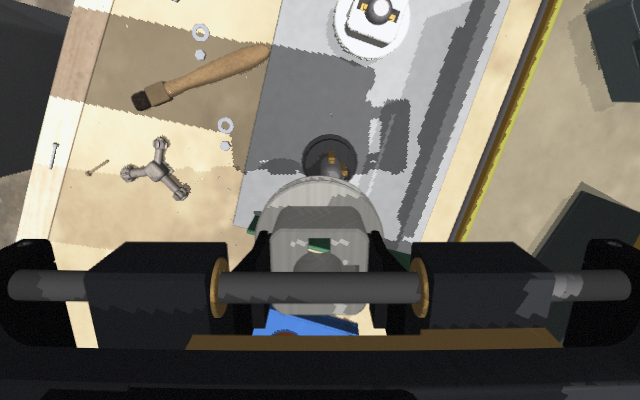

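P2 is held upright, with its +y keyway pointing forward (320,242) in line with the shaft's key at (331,159). The opp pulley sits on its shaft at the top (375,15). I descend.

```bash
python3 -m crank '[[[0.1,0.17,0.6],0],[[0.11,0.17,1],0],[[0,0,1],0],[[0,0,0.5],0],[[0,0,0.3],0],[[0,0,0.3],0],[[0,0,0.3],0],[[0,0,0],0]]'; python3 -m crank '[[[0,0,0.2],0],[[0,0,0.2],0],[[0,0,0.2],0],[[0,0,0],0]]'
```

```text
time: 42.78
ee_pos: [0.5477, 0.1461, 0.0925]
eef_rot: [0.534, 0.846, -0.0, -0.0]
ft_force: [0.9, -0.2, -1.0]
width: 0.0417
grip_force: 30.0
time: 43.28
ee_pos: [0.5476, 0.1461, 0.0743]
eef_rot: [0.534, 0.846, -0.0, -0.0]
ft_force: [0.7, -0.4, -1.3]
width: 0.0421
grip_force: 30.0
```

```bash
python3 -m crank '[[[0,0,0.25],0],[[0,0,0.25],0],[[0,0,0.25],0],[[0,0,0.2],0],[[0,0,0.13],0],[[0,0,0.05],0],[[0,0,0],0]]'; python3 -m crank '[[[0,0,0],0],[[0,0,0],0],[[0,0,0],0]]' 0.8; python3 -m crank '[[[0,0,-0.6],0],[[0,0,-1],0],[[0,0,-1],0],[[0,0,-1],0],[[0,0,-1],0],[[0,0,-0.5],0],[[0,0,0],0]]' 1; python3 - <<'E'
from h import *
s=avg(3); print(go([.435,-.165,.22],26,s), s["joint_positions"].round(2))
E
```

```text
time: 44.15
ee_pos: [0.5478, 0.1462, 0.042]
eef_rot: [0.534, 0.846, 0.0, -0.0]
ft_force: [-6.4, -1.8, 12.0]
width: 0.0417
grip_force: 30.0
time: 44.52
ee_pos: [0.548, 0.1463, 0.041]
eef_rot: [0.534, 0.846, 0.0, 0.0]
ft_force: [-0.3, 0.4, -0.1]
width: 0.0638
grip_force: 0.0
time: 45.4
ee_pos: [0.5485, 0.1464, 0.1952]
eef_rot: [0.534, 0.846, 0.001, 0.001]
ft_force: [0.3, -0.8, -1.1]
width: 0.0872
grip_force: 0.0
(array([-7.74, -7.87, -0.85]), np.float64(-0.06), array([0.548 , 0.1463, 0.1941]), np.float64(25.5)) [-0.7   0.23  0.42  1.68 -0.1   1.26  0.18]
```

```bash
python3 -m crank '[[[-0.6,-0.6,0],0],[[-1,-1,0],0],[[-1,-1,0],0],[[-1,-1,0],0],[[-1,-1,0],0],[[-1,-1,0],0],[[-1,-0.8,0],0],[[0,0,0],-0.85],[[0,0,0],-0.85],[[0,0,0],-0.85],[[0,0,0],-0.85],[[0,0,0],-0.8]]'; python3 -m crank '[[[0,0,0],0],[[0,0,0],0]]'; python3 - <<'E'
from h import *
s=avg(3); c=Cam("wrist","w10"); c.wc=T_tool(s)@c.m["hand_eye"]; print(s["ee_pos"],c.proj([[.4248,-.1142,.046],[.4248,-.1142,.014]]))
print(go([.4248,-.1142,.018],59,s))
E
```

```text
time: 47.05
ee_pos: [0.4587, -0.1161, 0.1932]
eef_rot: [0.265, 0.964, -0.0, -0.001]
ft_force: [0.0, 0.6, -0.0]
width: 0.0874
grip_force: 0.0
time: 47.3
ee_pos: [0.4594, -0.1156, 0.1937]
eef_rot: [0.268, 0.963, 0.0, -0.0]
ft_force: [0.2, 0.0, 0.6]
width: 0.0867
grip_force: 0.0
[ 0.45950719 -0.11544524  0.19377208] [[301.78049189 148.05779225]
 [303.31990734 143.29719695]]
(array([ 1.01, -0.56,  5.86]), np.float64(0.0), array([ 0.4595, -0.1154,  0.1938]), np.float64(59.0))
```

View pics/w10.png

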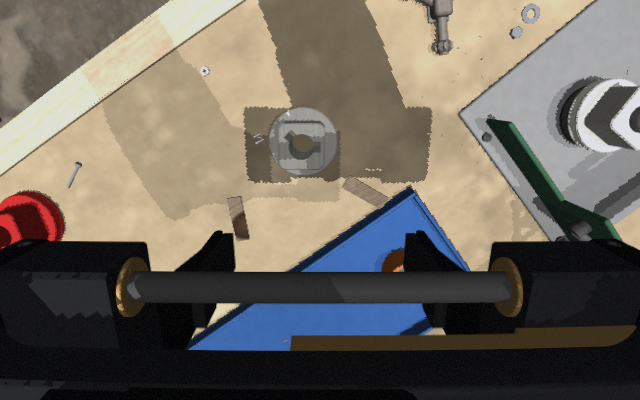

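P1 lies at (302,146), square to the fingers and within 3 px of the expected spot, with keyways 135° apart. I grasp it.

```bash
python3 -m crank '[[[0.5,-0.28,0],0],[[0.55,-0.28,0],0],[[0,0,0.86],0],[[0,0,1],0],[[0,0,1],0],[[0,0,1],0],[[0,0,1],0],[[0,0,1],0],[[0,0,0],0]]' 1 30; python3 -m crank '[[[0,0,0],0],[[0,0,0],0],[[0,0,0],0],[[0,0,0],0],[[0,0,0],0],[[0,0,0],0]]' 0 30; python3 -m crank '[[[0,0,-0.5],0],[[0,0,-1],0],[[0,0,-1],0],[[0,0,-1],0],[[0,0,0],0]]'; python3 - <<'E'
from h import *
s=avg(3); print(go([.6157,-.2,.024],59,s), s["width"])
E
```

```text
time: 48.62
ee_pos: [0.4226, -0.1134, 0.0169]
eef_rot: [0.267, 0.964, -0.001, -0.002]
ft_force: [-0.2, 0.3, 0.5]
width: 0.0872
grip_force: 0.0
time: 49.38
ee_pos: [0.4243, -0.1133, 0.0183]
eef_rot: [0.266, 0.964, 0.0, 0.0]
ft_force: [-0.1, 0.5, 1.4]
width: 0.0417
grip_force: 30.0
time: 50.0
ee_pos: [0.4255, -0.1136, 0.1255]
eef_rot: [0.266, 0.964, 0.001, 0.002]
ft_force: [-0.6, 0.2, -3.6]
width: 0.0415
grip_force: 30.0
(array([-6.95,  0.8 ,  3.33]), np.float64(0.01), array([ 0.4247, -0.1134,  0.1242]), np.float64(59.1)) 0.04175809650528625
```

```bash
python3 -m crank '[[[-1,0.12,0],0],[[-1,0.12,0],0],[[-1,0.12,0],0],[[-1,0.12,0],0],[[-1,0.12,0],0],[[-1,0.12,0],0],[[-0.95,0.08,0.3],0],[[0,0,1],0],[[0,0,1],0],[[0,0,0.6],0],[[0,0,0.4],0],[[0,0,0],0]]'; python3 -m crank '[[[0,0,0],0],[[0,0,0],0],[[0,0,0],0]]' 0.75;  python3 -m crank '[[[0,0,-1],0],[[0,0,-1],0],[[0,0,-1],0],[[0,0,-1],0],[[0,0,-1],0],[[0,0,-1],0],[[0,0,0],0]]' 1; python3 - <<'E'
from h import *
s=avg(3); print(go([.502,-.442,.21],51,s))
E
```

```text
time: 51.65
ee_pos: [0.6154, -0.2, 0.0239]
eef_rot: [0.266, 0.964, -0.0, -0.0]
ft_force: [0.1, 0.5, -2.0]
width: 0.0418
grip_force: 30.0
time: 52.02
ee_pos: [0.6159, -0.1999, 0.0248]
eef_rot: [0.266, 0.964, 0.0, 0.0]
ft_force: [0.5, 0.4, -0.2]
width: 0.0618
grip_force: 0.0
time: 52.9
ee_pos: [0.6166, -0.2005, 0.207]
eef_rot: [0.266, 0.964, 0.0, 0.002]
ft_force: [-0.3, -0.7, -1.3]
width: 0.0869
grip_force: 0.0
(array([-0.88, -8.87, -0.15]), np.float64(1.01), array([ 0.616 , -0.2001,  0.2054]), np.float64(59.1))
```

```bash
python3 -m crank '[[[-0.1,-1,0],0],[[-0.1,-1,0],0],[[-0.1,-1,0],0],[[-0.1,-1,0],0],[[-0.1,-1,0],0],[[-0.1,-1,0],0],[[-0.1,-1,0],0],[[-0.1,-1,0],0],[[-0.1,-0.87,0],0],[[0,0,0],1],[[0,0,0],0],[[0,0,0],0]]'; python3 - <<'E'
from h import *
s=avg(3); c=Cam("wrist","w11"); c.wc=T_tool(s)@c.m["hand_eye"]; print(s["ee_pos"],c.proj([[.4668,-.4141,.046]]))
print(go([.4668,-.4141,.018],51,s))
cv2.imwrite("pics/w11c.png",c.im[:260,150:490,::-1])
E
```

```text
time: 54.55
ee_pos: [0.5022, -0.4414, 0.2035]
eef_rot: [0.331, 0.944, 0.0, -0.0]
ft_force: [-0.0, -0.2, -0.3]
width: 0.0872
grip_force: 0.0
[ 0.50226337 -0.44145188  0.20372784] [[319.40971849 130.55213872]]
(array([ 1.49, -0.03,  6.19]), np.float64(0.03), array([ 0.5023, -0.4415,  0.2037]), np.float64(51.2))
```

View pics/w11c.png

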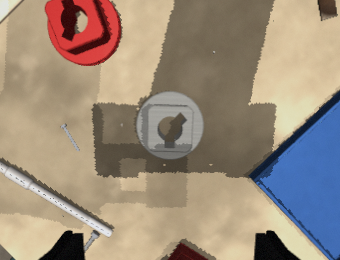

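P4 sits at crop (170,126), i.e. full (320,126), as expected. The red look-alike at crop (85,25) is clear of the fingers. I grasp P4.

```bash
python3 -m crank '[[[0.75,0,0],0],[[0.8,-0.03,0.2],0],[[0,0,1],0],[[0,0,1],0],[[0,0,1],0],[[0,0,1],0],[[0,0,1],0],[[0,0,1],0],[[0,0,0],0]]' 1 30; python3 -m crank '[[[0,0,0],0],[[0,0,0],0],[[0,0,0],0],[[0,0,0],0],[[0,0,0],0],[[0,0,0],0]]' 0 30; python3 -m crank '[[[0,0,-0.5],0],[[0,0,-1],0],[[0,0,-1],0],[[0,0,-1],0],[[0,0,0],0]]'; python3 - <<'E'
from h import *
s=avg(3); print(go([.627,-.295,.025],51,s), s["width"])
E
```

```text
time: 55.88
ee_pos: [0.4642, -0.4124, 0.0164]
eef_rot: [0.333, 0.943, 0.001, -0.002]
ft_force: [0.3, 0.6, 1.3]
width: 0.0875
grip_force: 0.0
time: 56.62
ee_pos: [0.4654, -0.4134, 0.0183]
eef_rot: [0.333, 0.943, 0.0, 0.0]
ft_force: [-0.0, 1.1, 2.2]
width: 0.0418
grip_force: 29.9
time: 57.25
ee_pos: [0.4661, -0.4148, 0.1262]
eef_rot: [0.333, 0.943, -0.001, 0.002]
ft_force: [-0.2, -0.2, -2.1]
width: 0.0418
grip_force: 29.9
(array([-1.7 ,  6.47,  3.32]), np.float64(0.01), array([ 0.4656, -0.4141,  0.1246]), np.float64(51.1)) 0.04171368768012167
```

```bash
python3 -m crank '[[[-0.2,0.6,0],0],[[-0.25,1,0],0],[[-0.25,1,0],0],[[-0.25,1,0],0],[[-0.25,1,0],0],[[-0.25,1,0],0],[[-0.25,0.87,0.3],0],[[0,0,1],0],[[0,0,1],0],[[0,0,0.6],0],[[0,0,0.4],0],[[0,0,0],0]]'; python3 -m crank '[[[0,0,0],0],[[0,0,0],0],[[0,0,0],0]]' 0.75;  python3 -m crank '[[[0,0,-1],0],[[0,0,-1],0],[[0,0,-1],0],[[0,0,-1],0],[[0,0,-1],0],[[0,0,-1],0],[[0,-1,-1],0],[[0,-1,-1],0],[[0,-1,0],0],[[0,-1,0],0],[[0,-1,0],0],[[0,0,0],0]]' 1; python3 - <<'E'
from h import *
a=Cam("top");b=Cam("scene")
cv2.imwrite("pics/fin.png",np.hstack([cv2.resize(a.im[130:270,190:430,::-1],(400,300),interpolation=cv2.INTER_CUBIC),cv2.resize(b.im[140:320,170:440,::-1],(400,300),interpolation=cv2.INTER_CUBIC)]))
E
```

```text
time: 58.9
ee_pos: [0.627, -0.2946, 0.024]
eef_rot: [0.333, 0.943, -0.0, -0.0]
ft_force: [0.4, -0.4, -1.3]
width: 0.042
grip_force: 29.9
time: 59.28
ee_pos: [0.6271, -0.2946, 0.0248]
eef_rot: [0.333, 0.943, 0.0, 0.0]
ft_force: [0.3, -0.0, -0.1]
width: 0.0619
grip_force: 0.0
time: 60.78
ee_pos: [0.5303, -0.4138, 0.2648]
eef_rot: [0.335, 0.942, -0.001, 0.0]
ft_force: [-0.6, -0.4, -0.8]
width: 0.087
grip_force: 0.0
```

View pics/fin.png

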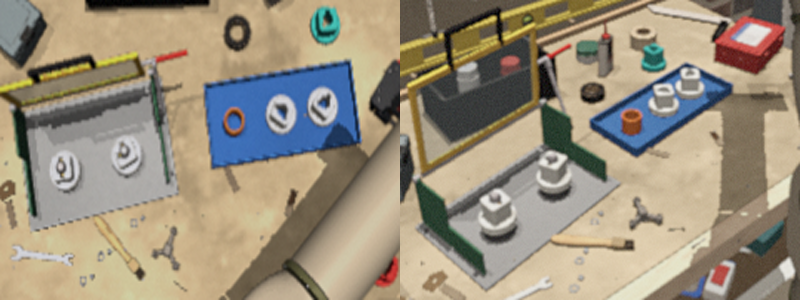

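In the final picture, both pulleys sit down on their shafts at left crop (65,172) and (126,155). The tray holds the sleeve (234,121) and both odd pulleys (281,113) and (322,106). The guard is up and propped, and the bystanders are where they were.

```bash
python3 -c "
from bench import r
print(r.close_job())"
```

```text
the job is handed in; nothing more can be done
None
```

I handed the job in at about 61 s: guard raised and propped open, both matching pulleys down on their shafts, the one sleeve and both odd pulleys in the tray, and the bystanders where they were in the last pictures; no verdict came back.

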